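# Reset a ratchet-propped drying board to a shallow slope

## Task

The bottle-drying board is propped too steeply, and its ratchet only lets it go up. Lift it by its front bar past the top notch so that the pawl lets go, lower it by hand all the way flat without letting it drop, then raise it again and leave it resting in the second notch up from flat. Leave the other things on the mat where they are.

Things in the scene. Friction and masses are not known exactly. Their poses are not given: they have to be found in the camera images.
- stand: Drying stand fixed on the mat: aluminium base 310 x 270 x 8 mm with a white slatted board hinged on it. Origin: its underside, midway between its sides; the base reaches 100 mm to -x (front, towards the robot), 210 mm to +x, 135 mm to each side. z up. Hinge axis along its y at local (100, 0, 66) mm; pawl pivot at (181, 0, 113). The mat is 3 mm thick.
- hinge (a point): Middle of the board's hinge axis, 66 mm above the stand's underside; fixed to the stand, with its axes. The board starts in its third or top (fourth) notch, weighs 0.4 to 0.65 kg, and takes 2 to 5 N to lift at the bar (stiff, damped hinge).
- bar (a point): Middle of the board's front lifting bar: round, white, 14 mm thick, 196 mm long along y, centred 240 mm from the hinge axis in the board's plane; flat arms 90 mm either side of this point carry it 43 mm clear of the board's front edge. Board flat: at local (-140, 0, 66) mm of the stand, only the mat below. Axes are the board's: x to the hinge, y along the bar, z out of its upper face.
- board (a joint): Board angle, rad: 0 flat (stop), grows as the bar rises, upper stop 0.98. Board 230 mm wide, 8 thick, front edge 190 from the hinge with a 9 mm lip. Notches at 0.175, 0.315, 0.455, 0.59: let go 0.04 or more above one, it sinks into it. At about 0.90 the pawl is thrown out; the board then falls if not held. Below 0.04 the pawl tips back in and notches hold again.
- pawl (a joint): Angle of the steel pawl with a round weight on top, beyond the hinge, rad: 0 = in (holding the toothed quadrant), up to about 0.2 while riding over a tooth, 0.70 = thrown out. It stays in or out by its own weight. Not to be handled.
- bottle1: Short closed glass bottle, 52 mm in diameter, 90 mm tall, upright, origin under its centre. Bystander, beside the stand.
- bottle2: As bottle1. Bystander.
- bottle3: As bottle1. Bystander.
- teether: Lilac beaded ring lying flat, 68 mm across, 16 mm high, origin under its centre. Bystander, beside the front of the stand.
- funnel: Plastic funnel standing mouth down, 90 mm across, 85 mm tall, origin under its centre. Bystander.
- jar: Frosted plastic storage jar with a lever top, 88 mm across, 114 mm tall, origin under its centre. Bystander.
- brush: White brush 200 mm long lying flat along its x, under 40 mm high. Bystander, to the left.

How it is judged:
By the outcome, as a careful person would: the job done as asked, in the order asked, and still so for the second after the job is handed in, with the robot touching nothing.
It also fails if it takes over 48 s, if anything falls off the work surface, if the arm or the gripper's body presses on something with over 40 N, if the wrist force passes 120 N, or if a joint passes its speed limit or range.

## Robot

A 7-joint arm with a two-finger parallel gripper is mounted at the origin on the work surface. World frame = base frame: x ahead of the robot, y to its left, z up, the work surface at z = 0. Lengths are in m, angles in rad, forces in N, time in s.
With the tool pointing down it reaches from about 0.4 to 0.85 m from the base axis. Payload 6.9 kg.
Tool frame: the origin (TCP) lies at the very end of the fingers, on their centre line; the grasp point (between the pads) lies 19 mm behind it (env.pinch_z is the distance from the TCP to the grasp point, in m); z points along the fingers, y is the line along which they close (so a half turn about z gives the same grasp; the last joint's range is limited). The gripper opens to 85 mm and grips with 20 to 120 N. Pads are 22 mm wide; open, the fingers measure 114 mm over their backs; the gripper's body (76 mm by 85 mm) begins 54 mm behind the grasp point. The pads swing forward as they close: fully open they stand 13 mm farther back than shut.
Start: joints at [-1.131, 0.507, -0.238, 1.5, 0.126, 1.149, -0.155], TCP at [0.205, 0.59, 0.211] pointing down, gripper open.
Joint ranges: [-3.08, 3.08], [-0.24, 2.05], [-1.43, 1.35], [0, 2.5], [-1.52, 4.66], [0.17, 1.96], [-2.89, 2.89]. Speed limits (rad/s): [2.39, 2.39, 3.14, 3.14, 3.14, 3.14, 3.14].

## Interface

Orientations are given as a rotation vector (axis times angle).
In Python, from plant import env gives the robot as it stands. The module is installed in compiled form; this text tells all that it offers.
- The arm moves only by the tool step_arm, never from a script. Its argument "motion" is a list of rows, each a list of 5 numbers: the shift along the world's x, y, z in units of 50 mm (1.0 is 50 mm), then the turn about the world's z in units of 6 degrees (1.0 is 6 degrees), then the opening, from 0 (shut) to 1 (fully open). In form: [[tx, ty, tz, spin, fingers], ...]. A call has exactly 5 rows; each row shifts and turns the commanded pose from where the row before left it; what a row does not reach is not made up. A row lasts 1/8 s, in which the tool goes at most 62.5 mm and 10.7 degrees, less where a joint would pass 70% of its speed; a pose out of reach is approached as far as the arm can. A call is refused whole if a number of a shift passes 1 or a number of a turn 1, either way. A call with a gripper value outside its range is refused whole. The fingers move at their own pace and stop on an object; the grip force is fixed at half the most. Time passes only in rows, so rows that do not move let the fingers close, or fill a call up. It gives the time, the measured TCP pose, the force, the opening and the grip force at its end, in the units of the state.
- env.state(): the state, without advancing time (a new reading comes with each control period).
- env.get_image(name): name is "scene" or "side" or "wrist"; returns a dict with "pixels" (384x512x3 uint8, red, green, blue), "fx", "fy", "cx", "cy" (pixels), "world_from_camera" (4x4, takes a point from camera to world coordinates). Camera axes: x right, y up, looking along -z (the intrinsics and any distortion apply to the point x, -y, -z); pixel columns grow to the right and rows downward; lengths in m; the calibration is good to about 2 mm. A picture is of the moment at which its call begins. There is no depth.
- env.job_done(): hands the job in; it is judged then, once.
The state is a dict: "time_s": time; "joints": joint angles; "qd": joint speeds; "joint_efforts": joint torques, N m; "eef_pos": TCP position; "tcp_rot": TCP orientation; "wrist_force": force on the tool from outside, world axes, zero at the start; "torque": the same for the moment, N m; "grip_width": finger opening in m; "finger_force": force on a finger pad.
Only numpy, scipy, OpenCV 4.12 (cv2) and the standard library are available. Lean on these libraries where they do the work, as an engineer would, in place of code of your own. Each camera call takes 0.05 s, during which the arm holds its last target. There are 200 camera calls.

## Working session

There is one attempt and no reset: what is moved stays moved. The work goes in short steps, Python scripts to look and compute and a tool call to move; the robot and the scene stay as the last step left them, time stands still between calls to the robot, and variables do not carry over. Pictures are saved under pics/ and viewed, at most 10 in all, crops included, and the job is handed in when it is done.

Besides the shell and the picture viewer there is one more tool, called after "Request:" as a command line: name --pt "numbers of a row" for each row, then --argument value for the rest. step_arm: Moves the arm, as the interface text tells. Its arguments: {"type":"object","properties":{"motion":{"type":"array","items":{"type":"array","items":{"type":"number"}}}},"required":["motion"]}

```bash
mkdir -p pics; cat > h.py <<'E'
import numpy as np, cv2
from plant import env
def grab(n,f=None):
    im=env.get_image(n)
    if f: cv2.imwrite('pics/'+f,im['pixels'][:,:,::-1])
    return im
def ray(im,u,v):
    d=np.array([(u-im['cx'])/im['fx'],-(v-im['cy'])/im['fy'],-1.0]); T=np.array(im['world_from_camera'])
    d=T[:3,:3]@d; return T[:3,3],d/np.linalg.norm(d)
def onz(im,u,v,z):
    o,d=ray(im,u,v); return o+d*(z-o[2])/d[2]
def proj(im,p):
    T=np.array(im['world_from_camera']); q=T[:3,:3].T@(np.array(p)-T[:3,3])
    return im['cx']+im['fx']*q[0]/-q[2], im['cy']-im['fy']*q[1]/-q[2]
def tri(a,pa,b,pb):
    o1,d1=ray(a,*pa);o2,d2=ray(b,*pb)
    A=np.stack([d1,-d2],1); s=np.linalg.lstsq(A,o2-o1,rcond=None)[0]
    x,y=o1+s[0]*d1,o2+s[1]*d2; return (x+y)/2,np.linalg.norm(x-y)
E
python3 - <<'E'
from h import *
a=grab('scene','s0.png');b=grab('side','d0.png')
for i in(a,b): print([k for k in i if k!='pixels'],i['fx'],i['cx'],i['cy'],np.round(i['world_from_camera'],3).tolist())
s=env.state();print(s, env.pinch_z)
E
```

```text
['fx', 'fy', 'cx', 'cy', 'world_from_camera'] 355.891409689071 252.05009612729245 185.77990721339867 [[0.562, -0.716, 0.414, 0.983], [0.827, 0.482, -0.289, -0.252], [0.008, 0.505, 0.863, 0.895], [0.0, 0.0, 0.0, 1.0]]
['fx', 'fy', 'cx', 'cy', 'world_from_camera'] 352.71418127527613 257.9109453548521 195.83647577729303 [[-0.982, 0.143, -0.123, 0.475], [-0.188, -0.765, 0.616, 0.616], [-0.006, 0.628, 0.778, 0.839], [0.0, 0.0, 0.0, 1.0]]
{'time_s': 0.1, 'joints': array([-1.13151339,  0.50823993, -0.2375423 ,  1.50100827,  0.12569076,
        1.1489013 , -0.15480171]), 'qd': array([-0.00042121, -0.00078233, -0.00026791, -0.00281312,  0.00224758,
       -0.001145  ,  0.00034766]), 'joint_efforts': array([-3.99488708e-03, -6.21841621e+01, -2.19383240e+00, -2.50206971e+01,
        1.27456547e-02,  7.84753851e-03,  3.46192519e-05]), 'eef_pos': array([0.20466886, 0.59004052, 0.21023408]), 'tcp_rot': array([-5.21813554e-01, -3.09770274e+00,  2.43466222e-03]), 'wrist_force': array([0.10497276, 0.20542427, 0.54773514]), 'torque': array([ 0.01596213, -0.01581744, -0.03157503]), 'finger_force': 0.0, 'grip_width': 0.08547667580905582} 0.0187
```

View pics/s0.png

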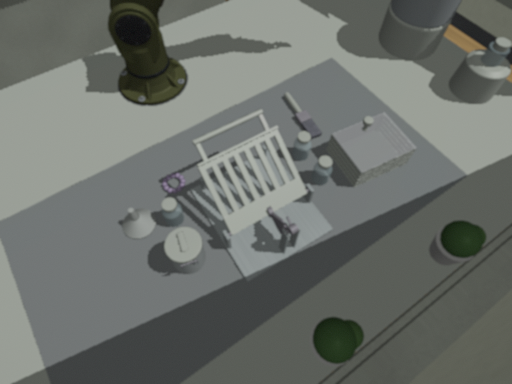

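View pics/d0.png

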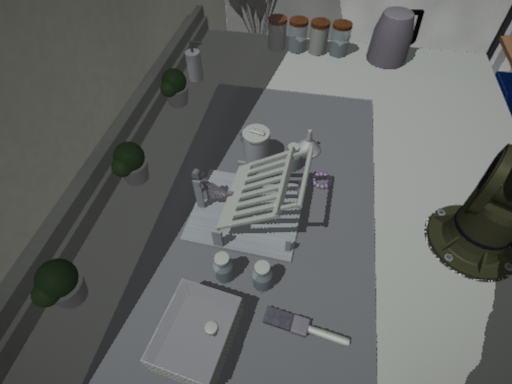

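The scene view shows the white bar from about (196,140) to (265,116), and in the side view it runs from about (310,153) to (300,208). I'll enlarge both to get precise bar ends and the base corners.

```bash
python3 - <<'E'
import cv2
a=cv2.imread('pics/s0.png')[100:280,150:340];b=cv2.imread('pics/d0.png')[120:260,170:350]
a=cv2.resize(a,None,fx=3,fy=3,interpolation=cv2.INTER_CUBIC);b=cv2.resize(b,None,fx=4,fy=4,interpolation=cv2.INTER_CUBIC)
cv2.imwrite('pics/s0c.png',cv2.convertScaleAbs(a,alpha=1.2));cv2.imwrite('pics/d0c.png',cv2.convertScaleAbs(b,alpha=1.2))
E
```

```text
(no output)
```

View pics/s0c.png

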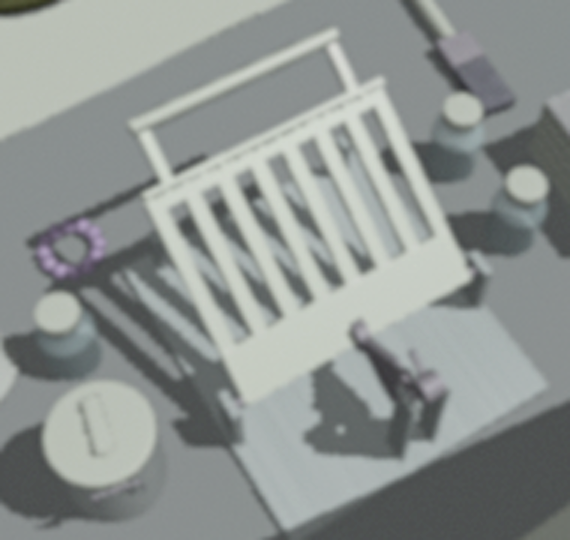

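View pics/d0c.png

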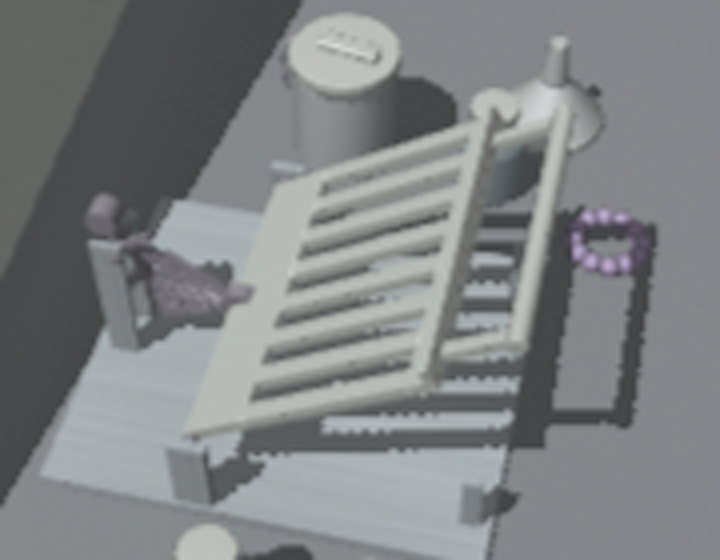

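```bash
cat > m.py <<'E'
from h import *
a=grab('scene');b=grab('side')
R,e1=tri(a,(194.5,141.3),b,(311.2,148.5)); L,e2=tri(a,(262,112),b,(300,206)); print('R',R.round(4),e1,'L',L.round(4),e2,np.linalg.norm(L-R))
c1=onz(a,246,276.5,.011);c2=onz(a,332.5,228.5,.011);d2=onz(b,180,239.5,.011);d1=onz(b,212.5,170,.011)
print('base back corners',c1,d1,c2,d2)
mid=(c1+c2+d1+d2)/4; y=(c2-c1+d2-d1); y/=np.linalg.norm(y); yb=(L-R);yb/=np.linalg.norm(yb)
print('yaw base',np.degrees(np.arctan2(-y[0],y[1])),'bar',np.degrees(np.arctan2(-yb[0],yb[1])))
y=(y+yb); y[2]=0;y/=np.linalg.norm(y); x=np.array([y[1],-y[0],0])
h1=mid-.11*x+[0,0,.058]
B=(L+R)/2; print('bar mid',B,'hinge(base)',h1, 'local',(B-h1)@x,(B-h1)@y,B[2]-h1[2],'ang',np.arctan2(B[2]-h1[2],-(B-h1)@x),np.linalg.norm(B-h1))
for p in [(173,183)]: print('teether',onz(a,*p,.011))
E
python3 m.py
```

```text
R [ 0.4696 -0.066   0.2046] 0.0016688582657994656 L [0.4788 0.1247 0.2012] 0.00675222019859217 0.19089670632959796
base back corners [ 0.76774614 -0.1157965   0.011     ] [ 0.76887338 -0.11776967  0.011     ] [0.78980201 0.14948145 0.011     ] [0.786971   0.15084036 0.011     ]
yaw base -4.301094853642105 bar -2.762248635615748
bar mid [0.47417929 0.02934857 0.20288973] hinge(base) [0.66855704 0.02346505 0.069     ] local -0.19437102493892594 -0.006101578019294647 0.13388973223284814 ang 0.6031938900932441 0.23610121767478856
teether [ 0.42358409 -0.13929305  0.011     ]
```

Request:
step_arm --pt "0.36 -0.75 0.5 -0.83 0.5" --pt "0.36 -0.75 0.5 -0.83 0.5" --pt "0.36 -0.75 0.5 -0.83 0.5" --pt "0.36 -0.75 0.3 -0.83 0.5" --pt "0.36 -0.75 0 -0.83 0.5"

```text
time_s: 0.82
eef_pos: [0.2956, 0.4022, 0.3022]
tcp_rot: [1.182, 2.91, 0.004]
wrist_force: [0.6, -0.8, -0.4]
grip_width: 0.0426
finger_force: 0.0
```

Request:
step_arm --pt "0.36 -0.75 0 -0.83 0.5" --pt "0.36 -0.75 0 -0.83 0.5" --pt "0.36 -0.75 0 -0.83 0.5" --pt "0.36 -0.75 0 -0.83 0.5" --pt "0.36 -0.75 0 -0.83 0.5"

```text
time_s: 1.45
eef_pos: [0.3851, 0.2142, 0.301]
tcp_rot: [1.781, 2.588, 0.0]
wrist_force: [1.7, -0.1, -0.4]
grip_width: 0.0428
finger_force: 0.0
```

Request:
step_arm --pt "0.36 -0.75 0 -0.83 0.5" --pt "0.36 -0.75 0 -0.83 0.5" --pt "0.36 -0.75 0 -0.83 0.5" --pt "0.3 -0.75 0 -0.83 0.5" --pt "0 -0.5 0 -0.83 0.5"

```text
time_s: 2.08
eef_pos: [0.4541, 0.0386, 0.3008]
tcp_rot: [2.3, 2.139, -0.001]
wrist_force: [-0.4, -0.2, -0.4]
grip_width: 0.0427
finger_force: 0.0
```

```bash
python3 - <<'E'
from h import *
w=grab('wrist','w1.png');print(np.round(w['world_from_camera'],3).tolist(),w['fx'])
s=env.state();print(s['eef_pos'],s['tcp_rot'],s['grip_width'],s['time_s'],s['joints'].round(2))
for y in(-.07,.03,.125):print(y,proj(w,[.474+.07*(y-.03),y,.203]))
E
```

```text
[[0.997, 0.069, 0.022, 0.46], [-0.072, 0.953, 0.293, 0.114], [-0.0, -0.293, 0.956, 0.464], [0.0, 0.0, 0.0, 1.0]] 272.2566207949231
[0.45337467 0.03553694 0.30091379] [ 2.30763206  2.13022946 -0.00258699] 0.04274311399457854 2.125 [-0.38  0.17  0.3   1.76 -0.05  1.21 -0.15]
-0.07 (np.float64(271.5819664941204), np.float64(278.3371216822653))
0.03 (np.float64(273.25834943848577), np.float64(192.32966780023156))
0.125 (np.float64(275.22331027481476), np.float64(91.51661725076168))
```

View pics/w1.png

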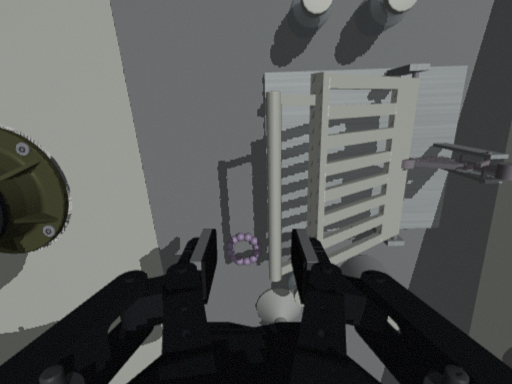

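The wrist view shows the bar running from about (274,93) to (275.5,281), very close to the projection I'd predicted. I'll cast these onto the bar's height.

```bash
python3 - <<'E'
from h import *
w=grab('wrist')
p=cv2.cvtColor(w['pixels'],cv2.COLOR_RGB2GRAY).astype(float)
for r in(110,150,200,240,270):
    i=np.where(p[r,255:295]>125)[0]+255; print(r,i.min(),i.max(),onz(w,(i.min()+i.max())/2,r,.203).round(4)) if len(i) else print(r,p[r,255:295])
print(onz(w,274,93,.203),onz(w,275.5,281,.203))
E
```

```text
110 271 294 [0.4863 0.1051 0.203 ]
150 272 280 [0.4783 0.0688 0.203 ]
200 272 281 [0.476  0.0182 0.203 ]
240 255 281 [ 0.4645 -0.026   0.203 ]
270 273 286 [ 0.4748 -0.0636  0.203 ]
[0.47940398 0.12039758 0.203     ] [ 0.46962019 -0.07733771  0.203     ]
```

Request:
step_arm --pt "0.25 -0.13 0 0.15 0.5" --pt "0.2 -0.1 -0.44 0 0.5" --pt "0 0 -0.7 0 0.5" --pt "0 0 -0.7 0 0.5" --pt "0 0 -0.5 0 0.5"

```text
time_s: 2.8
eef_pos: [0.4751, 0.0306, 0.1826]
tcp_rot: [-2.274, -2.165, 0.001]
wrist_force: [-0.1, 0.1, -0.8]
grip_width: 0.0427
finger_force: 0.0
```

Request:
step_arm --pt "0 0 0 0 0.3" --pt "0 0 0 0 0.2" --pt "0 0 0 0 0.1" --pt "0 0 0 0 0" --pt "0 0 0 0 0"

```text
time_s: 3.42
eef_pos: [0.4743, 0.0299, 0.1848]
tcp_rot: [-2.274, -2.163, 0.002]
wrist_force: [-6.3, 1.3, 3.7]
grip_width: 0.008
finger_force: 53.0
```

```bash
python3 - <<'E'
from h import *
w=grab('wrist')['pixels'];b=grab('side')['pixels'][90:250,190:390]
b=cv2.resize(b,(480,384),interpolation=cv2.INTER_CUBIC)
w=w[120:,130:400]; w=cv2.resize(w,(310,304),interpolation=cv2.INTER_CUBIC); w=cv2.copyMakeBorder(w,0,80,0,0,cv2.BORDER_CONSTANT)
cv2.imwrite('pics/g1.png',np.hstack([b,w])[:,:,::-1]); s=env.state();print(s['eef_pos'],s['grip_width'],s['wrist_force'])
E
```

```text
[0.4742925  0.02984103 0.18482255] 0.007635512134169593 [-6.95394795  1.25648918  3.64206656]
```

View pics/g1.png

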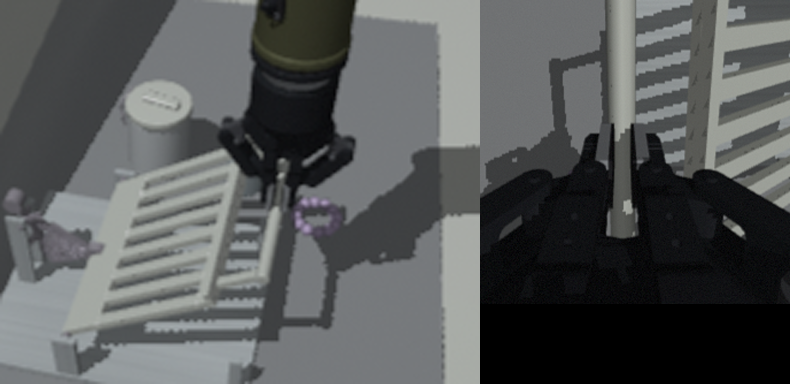

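Request:
step_arm --pt "0.1 -0.01 0.14 0 0" --pt "0.1 -0.01 0.14 0 0" --pt "0.11 -0.01 0.13 0 0" --pt "0.11 -0.01 0.13 0 0" --pt "0 0 0 0 0"

```text
time_s: 4.15
eef_pos: [0.4982, 0.0269, 0.2115]
tcp_rot: [2.277, 2.163, 0.002]
wrist_force: [0.2, 0.3, -0.1]
grip_width: -0.0002
finger_force: 0.0
```

The fingers slipped off, so the pinch was too high. I'll measure the bar again.

```bash
python3 - <<'E'
from h import *
w=grab('wrist');a=grab('scene');b=grab('side')
A=cv2.resize(a['pixels'][90:220,150:320],(510,390),interpolation=cv2.INTER_CUBIC)
W=cv2.resize(w['pixels'][:,150:400],(254,390))
cv2.imwrite('pics/g2.png',np.hstack([A,W])[:,:,::-1])
B=cv2.resize(b['pixels'][90:250,190:390],(800,600),interpolation=cv2.INTER_CUBIC)
cv2.imwrite('pics/g3.png',B[:,:,::-1])
E
```

```text
(no output)
```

View pics/g2.png

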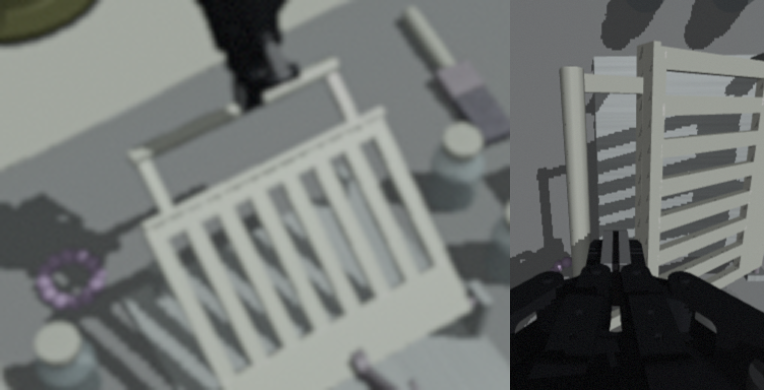

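View pics/g3.png

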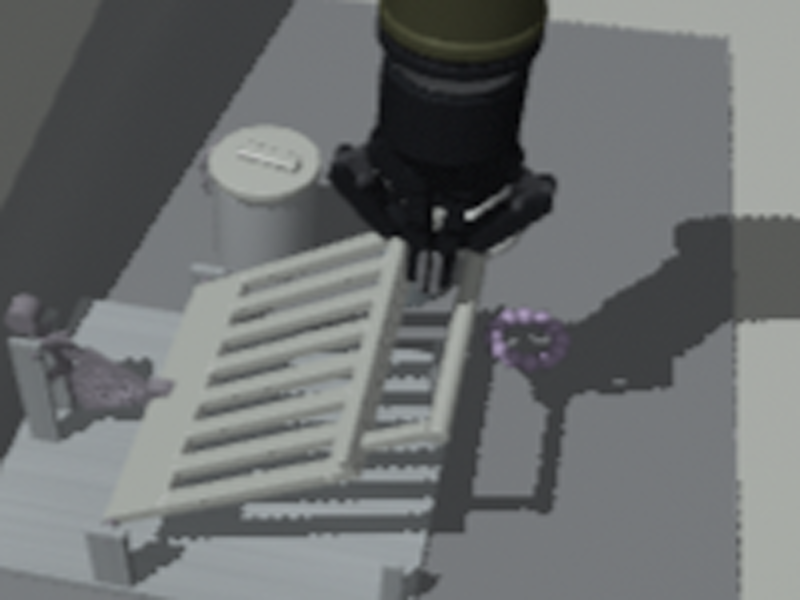

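The bar hasn't moved: its scene-view ends are still at about (194,141) and (262,111). The wrist view puts its far end at about (210,69) and its axis near column 210. The closed fingers stand in the gap on the board side. Next I'll triangulate the bar's far end across the two wrist poses and the scene view.

```bash
cat > t.py <<'E'
from h import *
w=grab('wrist');a=grab('scene');b=grab('side')
g=cv2.cvtColor(w['pixels'],cv2.COLOR_RGB2GRAY)
for r in (75,120,180): print(r,g[r,195:230].tolist())
print('col209',g[55:85,209].tolist())
w1=dict(w); T=np.array([[0.997,.069,.022,.460],[-.072,.953,.293,.114],[0,-.293,.956,.464],[0,0,0,1]]); w1['world_from_camera']=T
print(tri(w,(210,69),w1,(274,93)));print(tri(w,(210,69),a,(262.3,111.5)));print(tri(w1,(274,93),a,(262.3,111.5)))
print(tri(w1,(275.5,281),a,(194.2,141.3)));print(tri(w1,(275.5,281),b,(311.2,148.5)));print(tri(w1,(274,93),b,(300,206)))
print(np.round(w['world_from_camera'],3).tolist(),env.state()['eef_pos'])
E
python3 t.py
```

```text
75 [111, 111, 111, 113, 111, 99, 79, 87, 99, 112, 123, 131, 137, 144, 149, 155, 159, 163, 160, 161, 160, 158, 160, 159, 154, 147, 142, 135, 122, 105, 147, 156, 157, 155, 154]
120 [111, 111, 112, 111, 112, 112, 110, 110, 87, 80, 91, 107, 119, 129, 135, 142, 148, 154, 159, 161, 162, 162, 160, 160, 159, 158, 151, 147, 138, 133, 116, 96, 108, 111, 112]
180 [111, 109, 111, 108, 112, 111, 111, 110, 112, 113, 113, 111, 84, 90, 102, 116, 124, 136, 143, 148, 155, 159, 161, 164, 162, 160, 159, 160, 155, 149, 141, 135, 127, 99, 66]
col209 [110, 112, 111, 112, 112, 108, 113, 110, 110, 110, 130, 152, 151, 150, 150, 148, 149, 148, 148, 148, 149, 147, 148, 147, 147, 148, 146, 146, 147, 146]
(array([0.47847799, 0.12361808, 0.20801087]), np.float64(0.0008229645846325373))
(array([0.4784561 , 0.12638063, 0.19900545]), np.float64(0.0048631738560048696))
(array([0.48016856, 0.12583708, 0.20070037]), np.float64(0.0036832363222266537))
(array([ 0.47157081, -0.06820066,  0.20870508]), np.float64(0.003221432941127894))
(array([ 0.46998745, -0.08270231,  0.19003363]), np.float64(0.0024456396461245773))
(array([0.47745771, 0.12427336, 0.20411953]), np.float64(0.002932390870255942))
[[0.999, 0.049, 0.016, 0.502], [-0.051, 0.955, 0.293, 0.102], [-0.001, -0.293, 0.956, 0.373], [0.0, 0.0, 0.0, 1.0]] [0.49700058 0.0269791  0.2107253 ]
```

```bash
python3 - <<'E'
from h import *
s=env.state()
for n in('wrist','scene','side'):
    i=grab(n); print(n,proj(i,s['eef_pos']),proj(i,s['eef_pos']+[0,0,.0187]))
p=env.get_image('side')['pixels']; 
d=(cv2.cvtColor(p,cv2.COLOR_RGB2GRAY)[150:175,288:310]); print(d)
E
```

```text
wrist (np.float64(252.38382860807187), np.float64(226.99756004803024)) (np.float64(252.22149411552118), np.float64(240.4682221008737))
scene (np.float64(232.58808959911784), np.float64(130.07392378384083)) (np.float64(232.28126153950754), np.float64(125.09427161921624))
side (np.float64(296.2107179412527), np.float64(171.57468785801677)) (np.float64(296.82753847901137), np.float64(166.22449941527807))
[[ 21  20  22  21  18  19  16  16  15  13  68  82  51  20  20  22  22  20
   15  16  14  15]
 [ 19  15  19  22  21  18  14  13  14  14  46  46  24  15  17  14  17  15
   15  13  16  18]
 [ 19  17  18  22  20  19  20  18  17  12  13  19  20  14  13  14  12  14
   14  15  19  22]
 [117 107  51  20  21  22  21  20  19  13  12  16  21  22  19  18  17  13
   12  17  22  24]
 [158 154 119  64  22  21  22  23  19  14  15  20  23  23  22  23  19  12
   16  19  22  23]
 [166 166 139  84  37  23  22  23  19  15  16  20  21  23  20  20  17  14
   18  20  25  25]
 [165 166 136  84  43  21  23  32  36  23  22  24  21  23  23  21  37  46
   51  43  26  23]
 [166 159 126  80  43  19  35  73  80  50  7
[... 930 characters left out ...]
5  76  57  58  91 115  99  81
   87  90  88  86]
 [107 103  99  95  93  88  83  74  66  71  75  68  64  91 115 114  91  81
   88  90  88  90]
 [103 102 102  98  93  87  84  80  75  70  65  91 105 115 121 106  86  83
   89  90  88  96]
 [ 96 103 102  97  90  87  84  81  91 103 106 115 120 120 121 102  82  85
   90  90  86  98]
 [100  96  94  92  85  97  89  96 113 119 121 121 120 121 121  97 124 149
  146 133 108 106]
 [103  99 101 109 109 114 112 116 120 121 120 121 120 121 114 102 145 170
  165 145 108 107]
 [103 102  93  88  88  89  88  88  88  89  88  89  89  88  82 121 159 170
  162 139  98  82]
 [103 102  82  65  64  64  64  64  65  65  64  65  64  64  73 134 167 169
  159 134  91  64]]
```

Both fixed cameras show the fingertips about 13 mm above the reported TCP, so I'll grasp about 16 mm lower this time.

Request:
step_arm --pt "0 0 0.6 0 0" --pt "-0.2 -0.03 0.4 0 0.5" --pt "-0.23 -0.03 0 0 0.5" --pt "0 0 -0.3 0 0.5" --pt "0 0 -0.6 0 0.5"

```text
time_s: 5.28
eef_pos: [0.4757, 0.0241, 0.2156]
tcp_rot: [2.277, 2.164, 0.002]
wrist_force: [-0.2, 0.7, -0.0]
grip_width: 0.0429
finger_force: 0.0
```

Request:
step_arm --pt "0 0 -0.6 0 0.5" --pt "0 0 -0.38 0 0.5" --pt "0 0 0 0 0.3" --pt "0 0 0 0 0" --pt "0 0 0 0 0"

```text
time_s: 5.9
eef_pos: [0.4742, 0.0239, 0.1673]
tcp_rot: [-2.276, -2.163, 0.003]
wrist_force: [-4.8, 0.2, 1.3]
grip_width: 0.012
finger_force: 58.4
```

Request:
step_arm --pt "0 0 0 0 0" --pt "0 0 0 0 0" --pt "0 0 0 0 0" --pt "0 0 0 0 0" --pt "0 0 0 0 0"

```text
time_s: 6.52
eef_pos: [0.4742, 0.024, 0.1673]
tcp_rot: [-2.276, -2.163, 0.003]
wrist_force: [-5.1, -0.3, 2.0]
grip_width: 0.0119
finger_force: 58.4
```

Request:
step_arm --pt "0.05 0 0.07 0 0" --pt "0.05 -0.01 0.07 0 0" --pt "0.05 0 0.07 0 0" --pt "0.05 -0.01 0.07 0 0" --pt "0 0 0 0 0"

```text
time_s: 7.15
eef_pos: [0.484, 0.0235, 0.1813]
tcp_rot: [-2.275, -2.163, 0.003]
wrist_force: [-6.0, 1.8, 1.5]
grip_width: 0.012
finger_force: 58.6
```

Request:
step_arm --pt "0.1 -0.01 0.13 0 0" --pt "0.11 0 0.13 0 0" --pt "0.11 -0.01 0.12 0 0" --pt "0.12 -0.01 0.12 0 0" --pt "0 0 0 0 0"

```text
time_s: 7.78
eef_pos: [0.5059, 0.0227, 0.2068]
tcp_rot: [-2.274, -2.163, 0.002]
wrist_force: [-9.0, 3.5, 8.0]
grip_width: 0.0118
finger_force: 58.8
```

```bash
cat > q.py <<'E'
from h import *
a=grab('side')
A=cv2.resize(a['pixels'][100:250,180:350],(680,600),interpolation=cv2.INTER_CUBIC)
cv2.imwrite('pics/last.png',A[:,:,::-1])
# bar columns near left end of bar
g=cv2.cvtColor(a['pixels'],cv2.COLOR_RGB2GRAY)
print(g[196:210:1,270:312])
E
python3 - <<'E'
import sys; sys.path.insert(0,'.')
from h import *
b=grab('side'); 
import numpy as np
# predicted bar left end in side image for theta
psi=-.06; x=np.array([np.cos(psi),np.sin(psi),0]);y=np.array([-x[1],x[0],0])
H=np.array([.476,.0225,.203])+.24*np.cos(.59)*x-[0,0,.24*np.sin(.59)]
for t in(.59,.66,.8,.9): print(t,proj(b,H-.24*np.cos(t)*x+[0,0,.24*np.sin(t)]+.094*y))
g=cv2.cvtColor(b['pixels'],cv2.COLOR_RGB2GRAY)
for r in range(180,212,3): print(r,g[r,270:312].tolist())
E
```

```text
0.59 (np.float64(297.9015937792092), np.float64(203.13578852740912))
0.66 (np.float64(294.09285869653445), np.float64(198.6010706505971))
0.8 (np.float64(284.9369642616322), np.float64(189.63308959110796))
0.9 (np.float64(277.21735524496074), np.float64(183.44244978169897))
180 [151, 134, 122, 122, 124, 123, 118, 92, 68, 68, 66, 64, 64, 64, 64, 68, 130, 165, 169, 163, 144, 113, 78, 63, 65, 64, 64, 64, 82, 87, 88, 96, 98, 80, 64, 64, 65, 65, 65, 65, 85, 120]
183 [138, 123, 122, 124, 123, 122, 141, 153, 154, 154, 154, 155, 154, 155, 155, 150, 158, 170, 165, 149, 124, 94, 91, 100, 103, 109, 114, 101, 83, 77, 78, 77, 89, 79, 64, 64, 65, 64, 63, 64, 102, 107]
186 [125, 122, 129, 127, 122, 106, 85, 81, 81, 81, 81, 81, 83, 81, 100, 146, 170, 167, 154, 133, 99, 82, 83, 82, 82, 82, 82, 81, 78, 77, 76, 75, 78, 82, 82, 76, 67, 64, 65, 64, 102, 120]
189 [122, 122, 122, 122, 131, 136, 135, 134, 146, 142, 147, 154, 154, 148, 155, 168, 169, 159, 141, 111, 128, 150, 153, 153, 154, 154, 154, 119, 80, 77, 75, 73, 78, 83, 81, 71, 64, 65, 65, 63, 102, 121]
192 [122, 122, 122, 120, 115, 118, 128, 145, 15
[... 627 characters left out ...]
 80, 80, 80, 80, 80, 80, 80, 80, 81, 81, 81, 117, 108, 82, 82, 82, 76, 67, 64, 64, 92, 115, 120, 121, 120, 120]
204 [131, 109, 117, 135, 134, 132, 133, 131, 131, 144, 141, 145, 153, 153, 154, 154, 154, 154, 154, 153, 153, 154, 154, 153, 153, 154, 154, 118, 80, 80, 80, 79, 70, 65, 65, 65, 102, 120, 120, 121, 121, 121]
207 [124, 140, 155, 133, 114, 115, 113, 113, 113, 114, 114, 114, 96, 81, 82, 81, 80, 81, 80, 79, 80, 80, 80, 80, 80, 80, 80, 81, 81, 80, 81, 74, 66, 64, 65, 79, 109, 121, 120, 121, 120, 120]
210 [81, 81, 82, 81, 82, 82, 82, 81, 82, 82, 81, 82, 82, 81, 81, 81, 116, 107, 116, 133, 133, 133, 134, 134, 134, 133, 107, 80, 80, 80, 78, 70, 64, 64, 64, 103, 120, 120, 121, 120, 120, 120]
```

Request:
step_arm --pt "0.12 -0.01 0.12 0 0" --pt "0.13 -0.01 0.11 0 0" --pt "0.13 -0.01 0.1 0 0" --pt "0.13 -0.01 0.1 0 0" --pt "0 0 0 0 0"

```text
time_s: 8.45
eef_pos: [0.5311, 0.0217, 0.2291]
tcp_rot: [-2.272, -2.163, 0.0]
wrist_force: [-12.2, 5.1, 13.5]
grip_width: 0.0113
finger_force: 59.0
```

```bash
cat > pawl.py <<'E'
from h import *
import os
b=grab('side','sx.png'); o=cv2.imread('pics/d0.png')
n=cv2.imread('pics/sx.png')
# pawl motion: weight patch vs start image
d=cv2.absdiff(o,n).max(2)[160:215,185:245]; ys,xs=np.where(d>25)
print('changed px',len(ys), (xs.mean()+185,ys.mean()+160) if len(ys) else '')
s=env.state();print(s['eef_pos'],s['wrist_force'],s['grip_width'],s['time_s'],s['joints'].round(2))
E
python3 pawl.py; python3 - <<'E'
import cv2,numpy as np
n=[cv2.resize(cv2.imread('pics/'+f)[140:245,180:320],(390,400),interpolation=cv2.INTER_CUBIC) for f in('d0.png','sx.png')]
cv2.imwrite('pics/cmp.png',np.hstack(n))
E
```

```text
changed px 354 (np.float64(218.75141242937855), np.float64(189.50564971751413))
[0.5311108  0.02166449 0.22901834] [-12.51808689   4.14910253  12.76987038] 0.011733183396009256 8.5 [-0.29  0.36  0.29  1.72 -0.12  1.09 -0.01]
```

View pics/cmp.png

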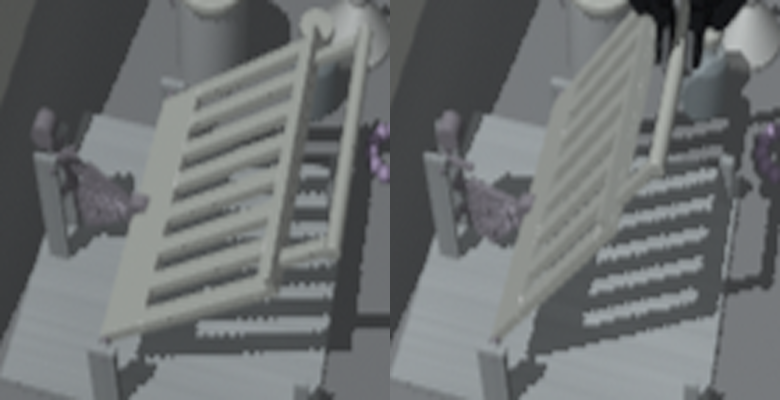

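The right crop shows the weight moved from about (195,174) to (200,174) in full-image pixels. I'll turn that into a pawl angle.

```bash
cat > pw.py <<'E'
from h import *
b=grab('side')
psi=-.06; x=np.array([np.cos(psi),np.sin(psi),0]);y=np.array([-x[1],x[0],0])
H=np.array([.476,.0225,.203])+.24*np.cos(.59)*x-[0,0,.24*np.sin(.59)]
P=H+.081*x+[0,0,.047]
print('hinge',H,'pivot px',proj(b,P))
def loc(u,v,yo=0):
    o,d=ray(b,u,v); t=((P+yo*y-o)@y)/(d@y); q=o+t*d-P; return (q@x).round(4),q[2].round(4)
for f,uv in(('d0.png',(195.4,173.6)),('sx.png',(200.5,173.6))):
    print(f,[loc(*uv,yo) for yo in(-.02,0,.02)])
def ang(uv): l=loc(*uv); return np.degrees(np.arctan2(l[0],l[1]))
print((ang((195.4,173.6))-ang((200.5,173.6)))*np.pi/180)
cv2.imwrite('pics/sx.png',b['pixels'][:,:,::-1])
n=[cv2.cvtColor(cv2.imread('pics/'+f),cv2.COLOR_BGR2GRAY) for f in('d0.png','sx.png')]
for g in n:
    print(g[166:192:2,186:222])
E
python3 -c "import numpy as np;np.set_printoptions(linewidth=220,threshold=10000);exec(open('pw.py').read())"
```

```text
hinge [0.6750669  0.01054163 0.06947335] pivot px (np.float64(201.00849366096026), np.float64(176.66967741026167))
d0.png [(np.float64(0.0264), np.float64(-0.0156)), (np.float64(0.0151), np.float64(0.0085)), (np.float64(0.0039), np.float64(0.0327))]
sx.png [(np.float64(0.0104), np.float64(-0.0114)), (np.float64(-0.0003), np.float64(0.0126)), (np.float64(-0.011), np.float64(0.0366))]
1.0818975261281858
[[ 63  62  63  63  64  64  63  64  63  64  63  63  63  62  63  62  61  62  61  61  60  61  60  60  59  60  60  59  60  59  60  59  86 107 113 113]
 [ 63  63  64  63  63  64  63  64  74  87  85  74  66  62  62  61  61  60  60  61  60  60  60  60  61  60  60  60  59  59  60  96 113 113 113 113]
 [ 64  64  63  64  64  63  67  95 114 116 112 104  94  76  63  61  61  61  60  60  59  60  60  66  75  76  75 109 127 127 131 132 130 123 118 114]
 [ 63  64  64  63  64  67  95 113 116 112 105  96  81  65  55  64  70  67  63  61  60  60  66  75  77  77 110 138 146 146 146 147 147 147 146 146]
 [ 62  63  64  63  65  78  86  88  88  90  90  83  66  56  63  69  71  70  64  60  60  64  73  78  78 111 1
[... 2428 characters left out ...]
16 121 125 124 130 118  89  84 101 111 114 115 115 127 139 144 152 156 157 157 157 157 157 157 157 157 156 156]
 [ 69  68  68  67  67  67  80 104 113 113 111 112 107  98  81  96 109 106  94  80 113 117 109 116 144 158 157 157 157 157 157 157 157 156 155 156]
 [ 68  68  67  67  68  67  69  98 113 113 114 110 106 103  89  95 104  84  67  66 101 133 142 129 134 153 159 159 158 158 158 157 157 134 115  97]
 [ 67  68  67  67  67  67  66  83 105 112 114 113 112 112 103  91  76  65  63  63  64  93 105 105 112 118 115 118 133 138 128  99  83  83  82  83]
 [ 67  67  67  67  67  66  66  71  99 114 115 114 112 112 113  88  92  96  89  78  67  74  89  97  99 107 106 104 107 112 117 117 113 110 105  94]]
```

The weight has swung over by about 16 mm, so the pawl is thrown out. Now I'll lower the board along the arc, with a small outward correction for the radial force.

Request:
step_arm --pt "-0.155 0.01 -0.1 0 0" --pt "-0.15 0.01 -0.105 0 0" --pt "-0.14 0.01 -0.11 0 0" --pt "-0.13 0.01 -0.12 0 0" --pt "-0.125 0 -0.125 0 0"

```text
time_s: 9.18
eef_pos: [0.4989, 0.0229, 0.1998]
tcp_rot: [2.276, 2.165, 0.004]
wrist_force: [-1.0, 6.6, 2.8]
grip_width: 0.0117
finger_force: 59.4
```

Request:
step_arm --pt "-0.12 0.02 -0.134 0 0" --pt "-0.115 0.01 -0.138 0 0" --pt "-0.11 0.01 -0.143 0 0" --pt "-0.105 0.01 -0.147 0 0" --pt "-0.1 0.01 -0.151 0 0"

```text
time_s: 9.8
eef_pos: [0.471, 0.0239, 0.1634]
tcp_rot: [2.277, 2.163, 0.0]
wrist_force: [4.2, 0.7, -3.0]
grip_width: 0.0118
finger_force: 59.8
```

Request:
step_arm --pt "-0.09 0.01 -0.155 0 0" --pt "-0.085 0.01 -0.158 0 0" --pt "-0.08 0 -0.161 0 0" --pt "-0.074 0 -0.165 0 0" --pt "-0.067 0.01 -0.168 0 0"

```text
time_s: 10.42
eef_pos: [0.45, 0.025, 0.1228]
tcp_rot: [-2.278, -2.163, 0.003]
wrist_force: [-0.3, -6.0, 1.5]
grip_width: 0.0116
finger_force: 58.9
```

Request:
step_arm --pt "-0.064 -0.02 -0.17 0 0" --pt "-0.057 0 -0.172 0 0" --pt "-0.05 0 -0.173 0 0" --pt "-0.043 0 -0.175 0 0" --pt "-0.037 0 -0.176 0 0"

```text
time_s: 11.05
eef_pos: [0.438, 0.0254, 0.0795]
tcp_rot: [-2.276, -2.164, 0.0]
wrist_force: [-2.3, 0.9, -0.8]
grip_width: 0.0116
finger_force: 61.3
```

Request:
step_arm --pt "-0.03 0 -0.178 0 0" --pt "-0.024 0 -0.178 0 0" --pt "-0.017 0 -0.178 0 0" --pt "-0.01 0 -0.178 0 0" --pt "-0.003 0 -0.1 0 0"

```text
time_s: 11.68
eef_pos: [0.4338, 0.0254, 0.0388]
tcp_rot: [-2.276, -2.164, 0.001]
wrist_force: [-2.1, 4.4, -0.4]
grip_width: 0.0118
finger_force: 62.9
```

Request:
step_arm --pt "0 0 -0.06 0 0" --pt "0 0 -0.04 0 0" --pt "0 0 -0.03 0 0" --pt "0 0 0 0 0" --pt "0 0 0 0 0"

```text
time_s: 12.3
eef_pos: [0.4338, 0.0255, 0.0332]
tcp_rot: [-2.276, -2.164, 0.0]
wrist_force: [-5.0, 4.4, 7.0]
grip_width: 0.0114
finger_force: 63.7
```

```bash
python3 - <<'E'
import numpy as np;np.set_printoptions(linewidth=220,threshold=10000)
from h import *
b=grab('side','flat.png');s=env.state();print(s['eef_pos'],s['wrist_force'],s['grip_width'])
g=cv2.cvtColor(b['pixels'],cv2.COLOR_RGB2GRAY);print(g[166:192:2,186:222])
psi=-.06; x=np.array([np.cos(psi),np.sin(psi),0]);y=np.array([-x[1],x[0],0]);H=np.array([.675,.0105,.069])
for t in(0,.05,.1): print(proj(b,H-.24*np.cos(t)*x+[0,0,.24*np.sin(t)]+.098*y))
for r in range(224,250,2): print(r,g[r,285:335].tolist())
E
```

```text
[0.43380239 0.02547837 0.03323209] [-4.32629259  4.45986037  6.35368758] 0.01195001829161573
[[ 70  70  71  70  70  71  70  70  71  70  70  71  69  70  69  69  68  68  67  68  68  68  67  67  66  67  66  67  67  67  67  66  94 119 125 124]
 [ 70  71  71  71  71  70  71  71  82  97  95  82  73  70  69  69  68  68  68  68  67  68  66  66  67  66  66  66  66  66  66 106 125 125 125 124]
 [ 70  71  70  71  71  70  75 105 126 128 124 117 103  85  71  68  68  68  68  67  68  68  67  74  82  85  84 120 142 139 145 146 143 136 131 127]
 [ 71  70  71  70  71  75 105 126 128 124 116 107  91  73  62  71  77  74  70  67  67  66  74  83  85  86 123 154 161 161 162 162 162 162 161 161]
 [ 70  71  70  71  72  87  96  98  98 100 101  92  75  63  71  78  79  77  70  66  67  70  81  87  87 123 155 164 162 160 156 161 163 162 162 161]
 [ 70  71  71  70  72  81  92  96  95  95  95  94  82  67  68  71  66  70  68  66  68  80  86  86 137 162 162 162 149 135 127 113 108 145 163 164]
 [ 71  70  70  71  70  70  72  78  86  90  90  92  80  65  63  63  69  87  89 102  99  86 100 129 153 161 161 158 125  95  96
[... 3522 characters left out ...]
92, 84, 86, 87, 76, 67, 66, 66, 66, 66, 67, 67, 105, 124, 123, 124, 123, 123, 124, 124, 115, 108, 109, 108, 108, 108, 86, 66, 66, 66, 65, 93, 118, 123, 123, 123, 123, 123, 123, 123, 124, 123, 124, 123, 123]
246 [132, 118, 118, 115, 115, 102, 89, 86, 83, 73, 66, 66, 66, 66, 66, 94, 118, 124, 123, 124, 124, 124, 124, 124, 124, 124, 123, 124, 123, 124, 123, 114, 109, 109, 108, 108, 117, 123, 124, 124, 123, 123, 123, 123, 123, 123, 123, 124, 123, 123]
248 [129, 117, 117, 116, 110, 94, 84, 85, 85, 74, 94, 108, 117, 123, 123, 123, 124, 123, 124, 124, 123, 123, 124, 124, 123, 123, 124, 123, 123, 124, 123, 123, 124, 123, 123, 124, 123, 123, 123, 123, 123, 123, 123, 123, 123, 124, 123, 123, 123, 123]
```

The board is flat (bar end at about (310,239.5), touching the stop) and the pawl is back in. Now I'll raise it to about 0.38.

Request:
step_arm --pt "0.004 0 0.19 0 0" --pt "0.01 0 0.183 0 0" --pt "0.017 0 0.182 0 0" --pt "0.024 0 0.181 0 0" --pt "0.031 0 0.18 0 0"

```text
time_s: 12.98
eef_pos: [0.4378, 0.0253, 0.0789]
tcp_rot: [-2.276, -2.163, 0.002]
wrist_force: [-1.1, 3.7, -6.0]
grip_width: 0.0116
finger_force: 61.5
```

Request:
step_arm --pt "0.038 0 0.178 0 0" --pt "0.044 0 0.177 0 0" --pt "0.051 0 0.175 0 0" --pt "0.058 -0.01 0.173 0 0" --pt "0.064 0 0.17 0 0"

```text
time_s: 13.6
eef_pos: [0.45, 0.0248, 0.1226]
tcp_rot: [-2.276, -2.163, 0.003]
wrist_force: [-5.3, 4.8, -2.7]
grip_width: 0.012
finger_force: 59.6
```

Request:
step_arm --pt "-0.03 0 -0.08 0 0" --pt "-0.03 0 -0.08 0 0" --pt "-0.025 0 -0.07 0 0" --pt "-0.02 0 -0.06 0 0" --pt "0 0 -0.01 0 0"

```text
time_s: 14.22
eef_pos: [0.445, 0.025, 0.1079]
tcp_rot: [-2.276, -2.163, 0.001]
wrist_force: [-7.8, 5.1, 4.9]
grip_width: 0.0117
finger_force: 60.4
```

Request:
step_arm --pt "0 0 -0.03 0 0" --pt "0 0 -0.02 0 0" --pt "0 0 0 0 0" --pt "0 0 0 0 0" --pt "0 0 0 0 0"

```text
time_s: 14.85
eef_pos: [0.4444, 0.025, 0.1056]
tcp_rot: [-2.275, -2.162, 0.002]
wrist_force: [-10.7, 6.1, 9.3]
grip_width: 0.0119
finger_force: 60.8
```

Request:
step_arm --pt "0 0 0.03 0 0.1" --pt "0 0 0 0 0.25" --pt "0 0 0 0 0.4" --pt "0 0 0 0 0.45" --pt "0 0 0 0 0.45"

```text
time_s: 15.48
eef_pos: [0.4464, 0.0242, 0.1066]
tcp_rot: [2.278, 2.163, 0.0]
wrist_force: [-0.2, -0.1, 0.3]
grip_width: 0.0386
finger_force: 0.0
```

Request:
step_arm --pt "0 0 0.3 0 0.45" --pt "0 0 0.5 0 0.45" --pt "0 0 0.8 0 0.45" --pt "0 0 0.8 0 0.45" --pt "-0.2 0 0.6 0 0.45"

```text
time_s: 16.1
eef_pos: [0.4367, 0.0243, 0.2582]
tcp_rot: [2.277, 2.163, 0.002]
wrist_force: [0.4, 1.2, -0.2]
grip_width: 0.0385
finger_force: 0.0
```

```bash
python3 - <<'E'
from h import *
b=grab('side','end.png');a=grab('scene','ends.png');w=grab('wrist','endw.png')
psi=-.06; x=np.array([np.cos(psi),np.sin(psi),0]);y=np.array([-x[1],x[0],0]);H=np.array([.675,.0105,.069])
for t in(0,.175,.315,.455): print(t,[proj(i,H-.24*np.cos(t)*x+[0,0,.24*np.sin(t)]+.098*y) for i in(b,a,w)])
s=env.state();print(s['eef_pos'],s['wrist_force'],s['grip_width'],s['time_s'])
B=cv2.resize(b['pixels'][130:260,190:350],(400,400),interpolation=cv2.INTER_CUBIC);A=cv2.resize(a['pixels'][90:290,130:330],(400,400))
cv2.imwrite('pics/final.png',np.hstack([B,A])[:,:,::-1])
E
```

```text
0 [(np.float64(309.03813400265005), np.float64(239.54020998841915)), (np.float64(251.74495864212557), np.float64(134.39809776405616)), (np.float64(251.510604557921), np.float64(86.6712599848843))]
0.175 [(np.float64(309.3750394789758), np.float64(230.19811623749567)), (np.float64(252.51011404723366), np.float64(125.98246404707693)), (np.float64(254.84548162535302), np.float64(83.90338719229322))]
0.315 [(np.float64(307.4605214000363), np.float64(221.98190374763968)), (np.float64(254.13599029918234), np.float64(120.2514546100368)), (np.float64(263.69186265556806), np.float64(81.20886772704314))]
0.455 [(np.float64(303.4711948181907), np.float64(213.27500182220234)), (np.float64(256.73066874268875), np.float64(115.61570093336127)), (np.float64(280.0817334147241), np.float64(78.00995369579205))]
[0.43667912 0.0244211  0.25774738] [-0.38152847  0.1034702   0.2683353 ] 0.038355831676591186 16.25
```

View pics/final.png

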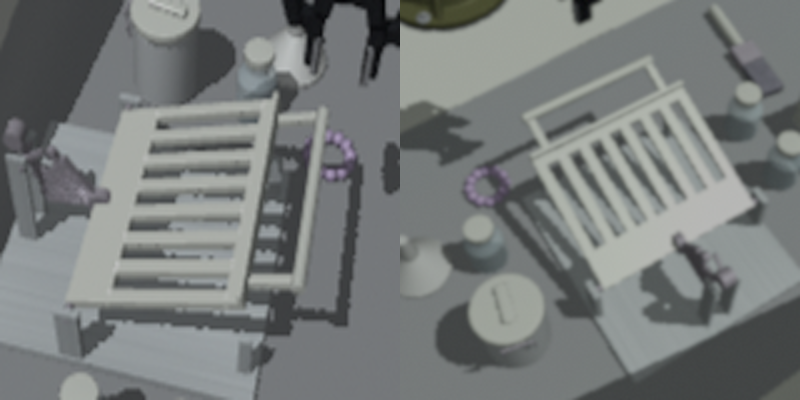

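The bar end sits at about (310,222) in the side view and (255,121) in the scene view. Both match 0.315 rad, the second notch; the pawl is in and the bystanders haven't moved.

```bash
python3 -c "
from plant import env
print(env.job_done())"
```

```text
the job is handed in; nothing more can be done
None
```

The job is handed in: the board was lifted past the top notch, lowered by hand to flat and raised to the second notch, where the last camera check showed it resting; my first grip slipped off the bar, but the board didn't move.

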